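# Shut and lock the showcase

### The job

The countertop showcase has been left open at both ends. Gently slide both of its glass doors fully shut, pushing with the fingertips only, then push the brass lock plunger in until it stops, so that the case is locked. It is glass: do not slam it, pinch it or lean on it, and leave the loose things on the counter where they are.

Things in the scene. Friction and masses are not known exactly. Their poses are not given: they have to be found in the camera images.
- showcase: Fixed glass countertop case, walnut plinth, aluminium frame: 300 deep (x), 600 wide (y), 235 high. Origin: centre of underside. Its -x side (frame face x -150) roughly faces the robot: two bypassing glass doors, z 62 to 214, in an opening y -280 to +280. Left (+y) door in the outer track, glass face x -145.5; right in the inner, x -133.5. Panes 305 wide; shut, they overlap 50 at the middle.
- left_door (a joint): How far the left (+y) door is open, m: 0 = fully shut against the left jamb; grows as it slides towards the showcase's -y; stop at 0.11. About 0.6 kg; about 3 N keeps it moving and it stays where it is left.
- right_door (a joint): How far the right (-y) door is open, m: 0 = fully shut against the right jamb; grows as it slides towards the showcase's +y; stop at 0.11. Same weight and friction.
- left_door_pull (a point): On the left door's finger lip: upright aluminium fin 6 thick (y), showcase z 64 to 212, standing 24 out of the glass to -x near the door's outer (+y) edge; free edge at showcase x -170. Site: mid-thickness, 10 in from the free edge, showcase z 154; at showcase y +263 when shut. To shut, push the fin's inner face towards +y.
- right_door_pull (a point): The same on the right door: fin 6 thick near its outer (-y) edge, free edge also at showcase x -170; point mid-thickness, 10 in from the free edge, showcase z 154; at showcase y -263 when shut. To shut, push the fin's inner face towards -y.
- lock_plunger (a joint): How far the lock plunger is pushed in, m: 0 = out (unlocked), 0.010 = fully in (locked). About 4 N moves it along the showcase's +x; it stays where it is left and cannot be pulled out again without the key.
- plunger_face (a point): Centre of the outer face of the round brass plunger, diameter 18, pointing to showcase -x, standing 14 out of a steel housing (diameter 26, 21 out of the glass) near the left door's inner edge. Rides with that door: showcase x -180.5, z 154, and y 0 when the door is shut. Fully in, it still stands 4 proud of the housing.
- gilt_ox: Loose gilded ox figurine on a dark lacquer base 95 x 50, 80 high, standing on the counter before the showcase. Origin: centre of its underside. To be left where it stands.
- plaque: Loose dark red lacquer award plaque, 120 x 160 and 16 high, with a gold fish, lying on the counter before the showcase. Origin: centre of its underside. To be left where it stands.
- glue: Loose small yellow glue bottle with a red cap, diameter 38, 85 high, standing on the counter before the showcase. Origin: centre of its underside. To be left where it stands.

How it is judged:
By the outcome, as a careful person would: the job done as asked, in the order asked, and still so for the second after the job is handed in, with the robot touching nothing.
It also fails if it takes over 51 s, if anything falls off the work surface, if the arm or the gripper's body presses on something with over 40 N, if the wrist force passes 120 N, or if a joint passes its speed limit or range.

### The arm

A 7-joint arm with a two-finger parallel gripper is mounted at the origin on the work surface. World frame = base frame: x ahead of the robot, y to its left, z up, the work surface at z = 0. Lengths are in mm, angles in rad, forces in N, time in s.
With the tool pointing down it reaches from about 400 to 875 mm from the base axis. Payload 4.4 kg.
Tool frame: the origin (TCP) lies at the very end of the fingers, on their centre line; the grasp point (between the pads) lies 19 mm behind it (ctrl.grasp_offset is the distance from the TCP to the grasp point, in mm); z points along the fingers, y is the line along which they close (so a half turn about z gives the same grasp; the last joint's range is limited). The gripper opens to 85 mm and grips with 20 to 120 N. Pads are 22 mm wide; open, the fingers measure 114 mm over their backs; the gripper's body (76 mm by 85 mm) begins 54 mm behind the grasp point. The pads swing forward as they close: fully open they stand 13 mm farther back than shut.
Start: joints at [1.06, 0.628, 0.038, 1.517, -0.027, 0.996, -0.02], TCP at [279.709, -586.755, 231.313] pointing down, gripper open.
Joint ranges: [-3.06, 3.06], [-0.37, 2.12], [-1.25, 1.32], [0.18, 2.47], [-1.1, 4.24], [0.23, 1.98], [-2.94, 2.94]. Speed limits (rad/s): [2.57, 2.57, 3.14, 3.14, 3.14, 3.14, 3.14].

### API

Orientations are given as [roll, pitch, yaw] about the fixed x, y, z axes, in that order (R = Rz(yaw) Ry(pitch) Rx(roll)).
In Python, from cell import status, cams, ctrl gives the robot as it stands.
- The arm moves only by the tool move_arm, never from a script. Its argument "plan" is a list of rows, each a list of 3 entries, a list of its own where there are three numbers: the shift along the world's x, y, z in mm, then the turn, a rotation vector about the world's x, y, z in degrees, then the opening, from 0 (shut) to 1 (fully open). In form: [[[x, y, z], [wx, wy, wz], gripper], ...]. A call has 1 to 10 rows; each row shifts and turns the commanded pose from where the row before left it; what a row does not reach is not made up. A row lasts 1/8 s, in which the tool goes at most 62.5 mm and 10.7 degrees, less where a joint would pass 70% of its speed; a pose out of reach is approached as far as the arm can. A call with a gripper value outside its range is refused whole. The fingers move at their own pace and stop on an object; the grip force is fixed at half the most. Time passes only in rows, so rows that do not move let the fingers close. It gives the time, the measured TCP pose, the force, the opening and the grip force at its end, in the units of the state.
- status.read_state(): the state, without advancing time (a new reading comes with each control period).
- cams.get_image(name): name is "side" or "top" or "wrist"; returns the picture (384x512x3 uint8, blue, green, red); there is no depth.
- cams.camera_params(name): a dict with "K" (3x3 intrinsics, pixels), "k1" (the pictures are not rectified: a ray, as slopes to the right and down, at radius r is drawn at 1 + k1 r^2 times it, then the intrinsics apply), "pose" (4x4, takes a point from camera to world coordinates); the wrist camera has in their place "tool_from_camera" (4x4, takes a point from camera to tool coordinates, whose origin is the TCP and whose axes are the flange's). Camera axes: x right, y down, z forward; pixel columns grow to the right and rows downward; lengths in mm; the calibration is good to about 2 mm. A picture is of the moment at which its call begins: read the wrist's pose just before it. camera_params takes no time and is no camera call.
- ctrl.finish_job(): hands the job in; it is judged then, once.
The state is a dict: "clock": time; "qpos": joint angles; "qd": joint speeds; "tau": joint torques, N m; "eef_pos": TCP position; "tool_rot": TCP orientation; "force": force on the tool from outside, world axes, zero at the start; "torque": the same for the moment, N m; "width": finger opening in mm; "gripper_force": force on a finger pad.
Only numpy, scipy, OpenCV 4.12 (cv2) and the standard library are available. Lean on these libraries where they do the work, as an engineer would, in place of code of your own. Each camera call takes 0.05 s, during which the arm holds its last target. There are 200 camera calls.

## Working session

There is one attempt and no reset: what is moved stays moved. The work goes in short steps, Python scripts to look and compute and a tool call to move; the robot and the scene stay as the last step left them, time stands still between calls to the robot, and variables do not carry over. Pictures are saved under pics/ and viewed, at most 10 in all, crops included, and the job is handed in when it is done.

Besides the shell and the picture viewer there is one more tool, called as name([rows], argument=value, ...), one row to a line, values as JSON. move_arm: Moves the arm, as the interface text tells. Its arguments: {"type":"object","properties":{"plan":{"type":"array","items":{"type":"array"}}},"required":["plan"]}

```bash
mkdir -p pics; ls; python3 - <<'E'
from cell import status,cams,ctrl
import cv2,numpy as np
np.set_printoptions(precision=4,suppress=True)
s=status.read_state(); print({k:s[k] for k in('clock','eef_pos','tool_rot','force','width')})
for n in('side','top','wrist'):
    cv2.imwrite(f'pics/{n}0.png',cams.get_image(n)); print(n,cams.camera_params(n))
a=[cv2.imread(f'pics/{n}0.png') for n in('side','top')]
E
```

```text
pics
{'clock': 0.0, 'eef_pos': array([ 279.461 , -586.1575,  230.3769]), 'tool_rot': array([-3.1397, -0.    ,  0.4448]), 'force': array([0.045 , 0.8948, 0.0195]), 'width': 85.41415574866674}
side {'K': array([[472.4878,   0.    , 256.9193],
       [  0.    , 472.4878, 194.0632],
       [  0.    ,   0.    ,   1.    ]]), 'k1': -0.05140042067319603, 'pose': array([[  -0.8949,    0.4227,   -0.143 ,  703.7472],
       [   0.4462,    0.8512,   -0.2763,  300.594 ],
       [   0.0049,   -0.311 ,   -0.9504, 1072.7345],
       [   0.    ,    0.    ,    0.    ,    1.    ]])}
top {'K': array([[439.0831,   0.    , 258.7088],
       [  0.    , 439.0831, 197.195 ],
       [  0.    ,   0.    ,   1.    ]]), 'k1': 0.05476380109440398, 'pose': array([[   0.0161,   -0.9953,    0.095 ,  430.2396],
       [  -0.9996,   -0.0184,   -0.0227,   28.2312],
       [   0.0244,   -0.0946,   -0.9952, 1262.8451],
       [   0.    ,    0.    ,    0.    ,    1.    ]])}
wrist {'K': array([[279.7568,   0.    , 253.5931],
       [  0.    , 279.7568, 193.4336],
       [  0.    ,   0.    ,   1.    ]]), 'k1': 0.004683976341334056, 'tool_from_camera': array([[   0.0008,   -0.9468,   -0.3219,   82.5185],
       [   1.    ,    0.0006,    0.0008,    0.681 ],
       [  -0.0005,   -0.3219,    0.9468, -143.7996],
       [   0.    ,    0.    ,    0.    ,    1.    ]])}
```

View pics/side0.png

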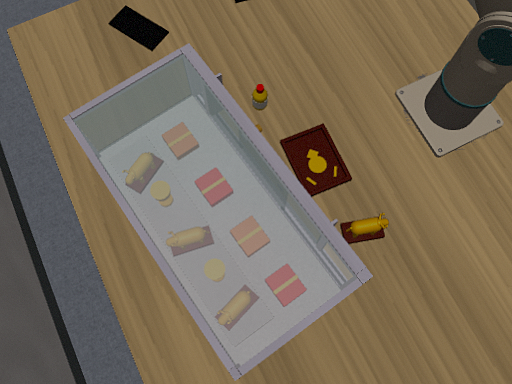

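View pics/top0.png

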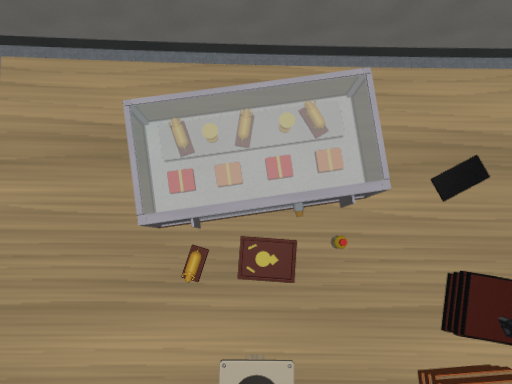

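The side and top views show the case, front (-x) side toward the robot. In the top view its corners are about (125,101), (371,70), (387,188) and (140,222). The fins are near (196,222) and (347,200), the plunger (299,210), the ox (195,263), the plaque (267,259) and the glue (341,242).

```bash
cat > h.py <<'E'
import numpy as np,cv2
from cell import status,cams,ctrl
from scipy.spatial.transform import Rotation as Ro
np.set_printoptions(precision=2,suppress=True)
def pose(n,s=None):
    p=cams.camera_params(n)
    if n!='wrist': return p,np.array(p['pose'])
    T=np.eye(4); T[:3,:3]=Ro.from_euler('xyz',s['tool_rot']).as_matrix(); T[:3,3]=s['eef_pos']
    return p,T@p['tool_from_camera']
def rays(n,px,s=None):
    p,T=pose(n,s)
    u=cv2.undistortPoints(np.array(px,float).reshape(-1,1,2),p['K'],np.array([p['k1'],0,0,0.])).reshape(-1,2)
    return T[:3,3],np.c_[u,np.ones(len(u))]@T[:3,:3].T
def onz(n,px,z,s=None):
    o,d=rays(n,px,s); return o+d*((z-o[2])/d[:,2])[:,None]
def proj(n,P,s=None):
    p,T=pose(n,s); c=(np.array(P,float).reshape(-1,3)-T[:3,3])@T[:3,:3]
    return cv2.projectPoints(c,np.zeros(3),np.zeros(3),p['K'],np.array([p['k1'],0,0,0.]))[0].reshape(-1,2)
E
python3 - <<'E'
from h import *
im=cv2.imread('pics/top0.png')
cr=im[180:290,130:400]; cv2.imwrite('pics/crop.png',cv2.resize(cr,(795,324),interpolation=cv2.INTER_CUBIC))
C=onz('top',[(125,101),(371,70),(387,188),(140,222)],235); print(C)
S=onz('side',[(67,120),(190,46),(371,275),(237,377)],235); print(S)
print('fins',onz('top',[(196,222),(347,200)],212), 'pl',onz('top',[(299,210)],154))
E
```

```text
[[ 751.11  324.83  235.  ]
 [ 841.8  -261.4   235.  ]
 [ 555.78 -298.04  235.  ]
 [ 465.63  278.66  235.  ]]
[[ 846.02 -248.65  235.  ]
 [ 557.69 -296.76  235.  ]
 [ 463.73  282.58  235.  ]
 [ 750.66  329.49  235.  ]]
fins [[ 468.5   152.59  212.  ]
 [ 527.7  -208.66  212.  ]] pl [[505.38 -99.75 154.  ]]
```

View pics/crop.png

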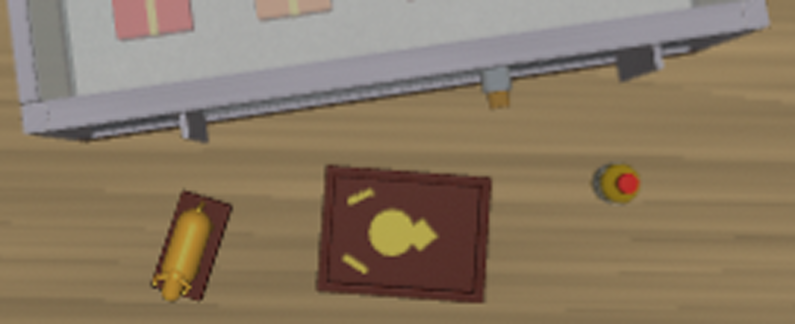

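```bash
python3 - <<'E'
from h import *
def tri(a,b):
    o1,d1=rays('top',[a]);o2,d2=rays('side',[b]);d1=d1[0];d2=d2[0]
    t=np.linalg.lstsq(np.c_[d1,-d2],o2-o1,rcond=None)[0]
    p,q=o1+d1*t[0],o2+d2*t[1]; return (p+q)/2,np.linalg.norm(p-q)
P=[]
for a,b in zip([(125,101),(371,70),(387,188),(140,222)],[(237,377),(67,120),(190,46),(371,275)]):
    r=tri(a,b);P.append(r[0]);print(*r)
for z in(235,):
  L=onz('top',[(193.5,226.9),(354.2,203.4)],212);print('fin free edges',L)
print('plunger',onz('top',[(299.5,216.3)],163))
print('side fins',onz('side',[(333,222),(220,76)],212))
print('ox',onz('top',[(192.3,245),(208.7,249.7),(198.6,281.8),(182.3,277)],20))
print('plaque',onz('top',[(241.2,236.5),(296.4,240.6),(294.1,282.5),(238.4,279)],16))
print('glue',onz('top',[(343,242.5)],85))
s=cv2.imread('pics/side0.png');cv2.imwrite('pics/sc.png',cv2.resize(s[30:290,170:410],(720,600)[:1]+(780,))[:600] if 0 else cv2.resize(s[40:280,180:400],None,fx=2.5,fy=2.5,interpolation=cv2.INTER_CUBIC))
E
```

```text
[752.4  328.49 226.73] 3.6242709510235525
[ 852.12 -268.75  205.96] 2.787672085258046
[ 556.63 -299.73  230.44] 0.7323288699621998
[464.41 280.95 232.47] 4.176054774498429
fin free edges [[ 456.77  158.15  212.  ]
 [ 519.8  -225.98  212.  ]]
plunger [[ 488.95 -100.08  163.  ]]
side fins [[ 470.56  163.75  212.  ]
 [ 527.42 -216.88  212.  ]]
ox [[411.05 183.63  20.  ]
 [398.63 137.54  20.  ]
 [309.96 162.91  20.  ]
 [322.57 208.32  20.  ]]
plaque [[ 436.84   47.44   16.  ]
 [ 427.87 -108.9    16.  ]
 [ 311.17 -103.22   16.  ]
 [ 318.58   52.84   16.  ]]
glue [[ 425.13 -226.11   85.  ]]
```

View pics/sc.png

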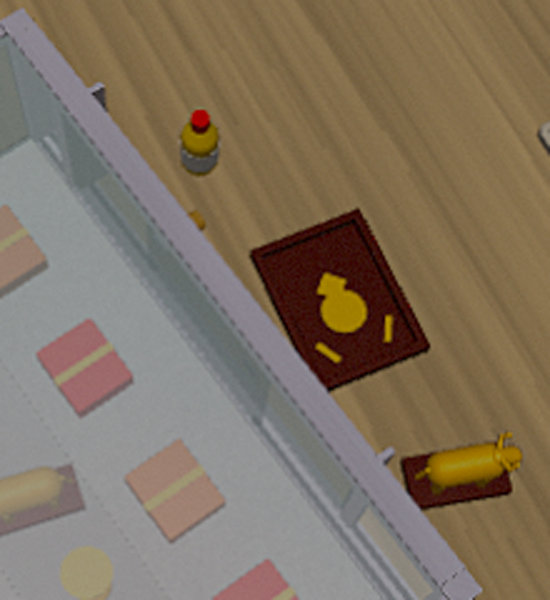

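The crop confirms it: the left fin's free edge is at about (193,227), the right one's at (354,203) and the brass face at (299,216). The case yaw is about 9.2° with its centre near (654,14). The left door is open about 90 mm and the right about 46 mm. The plan is to close the fingers, point the tool down at yaw 99° and push the fins at z ≈ 195.

move_arm([
  [[24,40,4],[0,0,7.4],0],
  [[24,40,4],[0,0,7.4],0],
  [[24,40,4],[0,0,7.4],0],
  [[24,40,4],[0,0,7.4],0],
  [[24,40,4],[0,0,7.4],0],
  [[24,40,4],[0,0,7.4],0],
  [[24,40,4],[0,0,7.4],0],
  [[22,40,4],[0,0,7.4],0],
  [[22,40,4],[0,0,7.4],0],
  [[22,38,4],[0,0,7.4],0],
])

```text
clock: 1.4
eef_pos: [514.1, -187.3, 271.4]
tool_rot: [-3.141, -0.0, 1.741]
force: [0.3, 0.5, -0.8]
width: -0.3
gripper_force: 0.0
```

```bash
python3 - <<'E'
from h import *
s=status.read_state(); print({k:s[k] for k in('clock','eef_pos','tool_rot','force','width','qpos')})
cv2.imwrite('pics/w1.png',cams.get_image('wrist'))
E
```

```text
{'clock': 1.4, 'eef_pos': array([ 514.12, -187.33,  271.37]), 'tool_rot': array([-3.14, -0.  ,  1.74]), 'force': array([ 0.26,  0.55, -0.77]), 'width': -0.29239076641651046, 'qpos': array([ 0.54,  0.45, -0.35,  1.75,  0.18,  0.97,  0.28])}
```

View pics/w1.png

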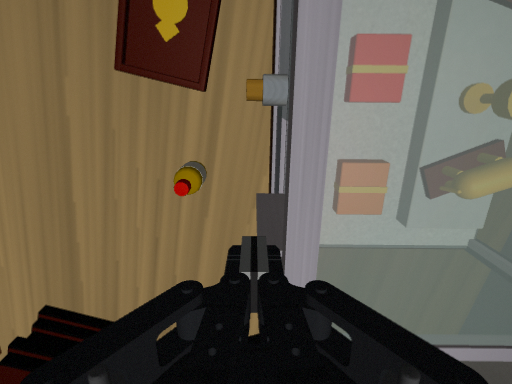

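```bash
python3 - <<'E'
from h import *
s=status.read_state()
y=np.deg2rad(9.2);ex=np.array([np.cos(y),np.sin(y)]);ey=np.array([-ex[1],ex[0]]);c=np.array([653.8,14.4])
def sc(P): d=P[:,:2]-c; return np.c_[d@ex,d@ey]
F=onz('wrist',[(256,195)],64,s);B=onz('wrist',[(247,90)],154,s);fr=onz('wrist',[(303,20),(291,270)],235,s)
for n,P in(('finbottom',F),('brass',B),('frame',fr),('tcp',s['eef_pos'][None])): print(n,P,sc(P))
print(proj('wrist',s['eef_pos'],s))
E
```

```text
finbottom [[ 529.29 -217.58   64.  ]] [[-160.   -209.09]]
brass [[496.64 -93.07 154.  ]] [[-172.32  -80.96]]
frame [[ 523.11  -52.94  235.  ]
 [ 553.21 -214.46  235.  ]] [[-139.78  -45.58]
 [-135.88 -209.84]]
tcp [[ 518.08 -180.02  272.22]] [[-165.06 -170.22]]
[[253.74 247.46]]
```

move_arm([
  [[-5,-1,-20],[0,0,0],0],
  [[0,0,-30],[0,0,0],0],
  [[0,0,-27],[0,0,0],0],
  [[0,0,0],[0,0,0],0],
  [[1.3,-8,0],[0,0,0],0],
  [[1.3,-8,0],[0,0,0],0],
  [[0.6,-4,0],[0,0,0],0],
  [[0.6,-4,0],[0,0,0],0],
  [[0.5,-3,0],[0,0,0],0],
  [[0.5,-3,0],[0,0,0],0],
])

```text
clock: 2.7
eef_pos: [513.4, -218.9, 194.4]
tool_rot: [-3.141, -0.001, 1.737]
force: [-0.4, 2.8, 2.2]
width: -0.0
gripper_force: 1.3
```

move_arm([
  [[0.5,-3,0],[0,0,0],0],
  [[0.5,-3,0],[0,0,0],0],
  [[0.5,-3,0],[0,0,0],0],
  [[0.5,-3,0],[0,0,0],0],
  [[0.5,-3,0],[0,0,0],0],
  [[0.5,-3,0],[0,0,0],0],
  [[0.5,-3,0],[0,0,0],0],
  [[0.5,-3,0],[0,0,0],0],
  [[0.5,-3,0],[0,0,0],0],
  [[0.3,-2,0],[0,0,0],0],
])

```text
clock: 3.95
eef_pos: [518.4, -249.0, 194.3]
tool_rot: [3.142, 0.0, 1.736]
force: [-0.2, 2.7, 1.8]
width: 0.3
gripper_force: 1.3
```

move_arm([
  [[0.2,-1.5,0],[0,0,0],0],
  [[0.2,-1.5,0],[0,0,0],0],
  [[0.2,-1,0],[0,0,0],0],
  [[0.2,-1,0],[0,0,0],0],
  [[0.2,-1,0],[0,0,0],0],
  [[0,0,0],[0,0,0],0],
])

```text
clock: 4.7
eef_pos: [519.4, -255.0, 194.3]
tool_rot: [3.141, 0.0, 1.736]
force: [0.1, 1.6, 0.6]
width: -0.1
gripper_force: 1.0
```

move_arm([
  [[0.1,-1,0],[0,0,0],0],
  [[0.1,-1,0],[0,0,0],0],
  [[0.2,-1,0],[0,0,0],0],
  [[0.2,-1,0],[0,0,0],0],
])

```text
clock: 5.2
eef_pos: [519.9, -258.8, 194.3]
tool_rot: [3.142, -0.0, 1.736]
force: [-0.7, 2.8, 1.6]
width: -0.3
gripper_force: 1.3
```

move_arm([
  [[0.1,-1,0],[0,0,0],0],
  [[0.2,-1,0],[0,0,0],0],
])

```text
clock: 5.45
eef_pos: [520.2, -260.8, 194.3]
tool_rot: [3.142, -0.0, 1.736]
force: [-0.5, 2.3, 1.1]
width: -0.1
gripper_force: 1.3
```

move_arm([
  [[0.1,-1,0],[0,0,0],0],
  [[0.2,-1,0],[0,0,0],0],
])

```text
clock: 5.7
eef_pos: [520.6, -262.8, 194.3]
tool_rot: [3.141, -0.0, 1.736]
force: [-0.0, 3.0, 2.1]
width: 0.0
gripper_force: 1.3
```

move_arm([
  [[0.1,-1,0],[0,0,0],0],
])

```text
clock: 5.82
eef_pos: [520.7, -263.8, 194.3]
tool_rot: [3.141, -0.0, 1.736]
force: [-0.2, 3.5, 1.2]
width: 0.2
gripper_force: 1.3
```

move_arm([
  [[0.2,-1,0],[0,0,0],0],
])

```text
clock: 5.95
eef_pos: [520.9, -264.8, 194.3]
tool_rot: [3.141, -0.0, 1.736]
force: [0.3, 2.7, 1.1]
width: -0.1
gripper_force: 1.3
```

move_arm([
  [[0.1,-1,0],[0,0,0],0],
])

```text
clock: 6.08
eef_pos: [521.0, -265.4, 194.3]
tool_rot: [3.141, -0.001, 1.737]
force: [-0.1, 4.4, 2.7]
width: 0.2
gripper_force: 2.1
```

move_arm([
  [[0.2,-1,0],[0,0,0],0],
])

```text
clock: 6.2
eef_pos: [521.0, -265.4, 194.3]
tool_rot: [-3.141, -0.002, 1.737]
force: [-1.7, 6.8, 2.8]
width: -0.1
gripper_force: 3.3
```

The right door is against its jamb: the force rises while the TCP stands still. Next is the left fin.

move_arm([
  [[-2,8,0],[0,0,0],0],
  [[-5,30,0],[0,0,0],0],
  [[-8,50,0],[0,0,0],0],
  [[-8,50,0],[0,0,0],0],
  [[-8,50,0],[0,0,0],0],
  [[-8,50,0],[0,0,0],0],
  [[-8,50,0],[0,0,0],0],
  [[-5,40,0],[0,0,0],0],
  [[-5,30,0],[0,0,0],0],
  [[-3,15,0],[0,0,0],0],
])

```text
clock: 7.45
eef_pos: [461.1, 107.3, 194.5]
tool_rot: [3.141, 0.0, 1.738]
force: [0.4, -0.7, -0.5]
width: -0.2
gripper_force: 0.0
```

```bash
python3 - <<'E'
from h import *
s=status.read_state(); print({k:s[k] for k in('clock','eef_pos','tool_rot','force','qpos')})
cv2.imwrite('pics/t1.png',cams.get_image('top')[160:280,120:400].repeat(1,0))
im=cv2.imread('pics/t1.png');cv2.imwrite('pics/t1.png',cv2.resize(im,None,fx=2.8,fy=2.8,interpolation=cv2.INTER_CUBIC))
E
```

```text
{'clock': 7.45, 'eef_pos': array([461.11, 107.28, 194.46]), 'tool_rot': array([3.14, 0.  , 1.74]), 'force': array([ 0.43, -0.75, -0.49]), 'qpos': array([-0.05,  0.45, -0.33,  2.03,  0.22,  0.7 , -0.36])}
```

View pics/t1.png

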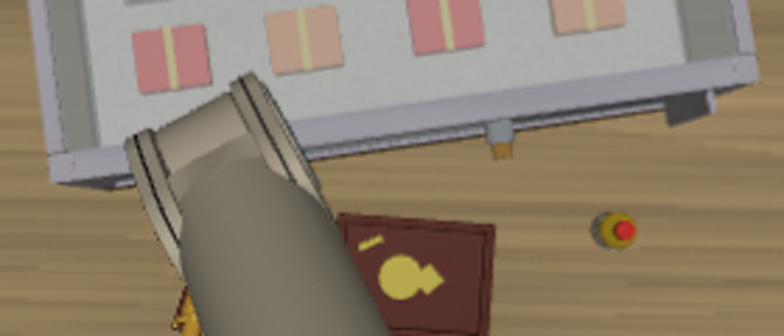

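The right fin now sits at the case corner (712,95 in the crop), so that door is shut, and nothing else has moved. The plunger is at (501,150).

move_arm([
  [[2,6,0],[0,0,0],0],
  [[-1,8,0],[0,0,0],0],
  [[-1,6,0],[0,0,0],0],
  [[-0.6,4,0],[0,0,0],0],
  [[-0.5,3,0],[0,0,0],0],
  [[-0.5,3,0],[0,0,0],0],
  [[-0.5,3,0],[0,0,0],0],
  [[-0.5,3,0],[0,0,0],0],
  [[-0.5,3,0],[0,0,0],0],
  [[-0.5,3,0],[0,0,0],0],
])

```text
clock: 8.75
eef_pos: [457.5, 147.9, 194.3]
tool_rot: [-3.141, 0.001, 1.736]
force: [0.1, -3.5, 1.1]
width: -0.1
gripper_force: 1.3
```

move_arm([
  [[-0.5,3,0],[0,0,0],0],
  [[-0.5,3,0],[0,0,0],0],
  [[-0.5,3,0],[0,0,0],0],
  [[-0.5,3,0],[0,0,0],0],
  [[-0.5,3,0],[0,0,0],0],
  [[-0.5,3,0],[0,0,0],0],
  [[-0.5,3,0],[0,0,0],0],
  [[-0.5,3,0],[0,0,0],0],
  [[-0.5,3,0],[0,0,0],0],
  [[-0.5,3,0],[0,0,0],0],
])

```text
clock: 10.0
eef_pos: [452.5, 178.4, 194.3]
tool_rot: [3.142, -0.0, 1.736]
force: [1.7, -3.6, -0.4]
width: -0.4
gripper_force: 1.3
```

move_arm([
  [[-0.5,3,0],[0,0,0],0],
  [[-0.5,3,0],[0,0,0],0],
  [[-0.5,3,0],[0,0,0],0],
  [[-0.5,3,0],[0,0,0],0],
  [[-0.5,3,0],[0,0,0],0],
  [[-0.5,3,0],[0,0,0],0],
  [[-0.5,3,0],[0,0,0],0],
  [[-0.5,3,0],[0,0,0],0],
  [[-0.5,3,0],[0,0,0],0],
  [[-0.5,3,0],[0,0,0],0],
])

```text
clock: 11.25
eef_pos: [447.6, 208.5, 194.3]
tool_rot: [3.141, -0.0, 1.736]
force: [1.5, -1.6, -0.5]
width: -0.2
gripper_force: 1.3
```

move_arm([
  [[-0.3,2,0],[0,0,0],0],
  [[-0.3,2,0],[0,0,0],0],
  [[-0.3,2,0],[0,0,0],0],
  [[-0.3,1.5,0],[0,0,0],0],
  [[-0.2,1,0],[0,0,0],0],
  [[-0.2,1,0],[0,0,0],0],
])

```text
clock: 12.0
eef_pos: [446.0, 217.8, 194.4]
tool_rot: [3.141, -0.0, 1.736]
force: [3.2, -2.4, 0.4]
width: -0.3
gripper_force: 1.3
```

move_arm([
  [[-0.2,1,0],[0,0,0],0],
  [[-0.2,1,0],[0,0,0],0],
  [[-0.1,1,0],[0,0,0],0],
  [[-0.2,1,0],[0,0,0],0],
  [[-0.1,1,0],[0,0,0],0],
])

```text
clock: 12.62
eef_pos: [445.1, 222.8, 194.3]
tool_rot: [-3.142, -0.0, 1.736]
force: [2.0, -1.3, 0.9]
width: 0.2
gripper_force: 1.3
```

move_arm([
  [[-0.2,1,0],[0,0,0],0],
  [[-0.2,1,0],[0,0,0],0],
])

```text
clock: 12.88
eef_pos: [444.7, 224.8, 194.3]
tool_rot: [3.142, -0.0, 1.736]
force: [2.4, -1.8, -0.0]
width: -0.2
gripper_force: 1.3
```

move_arm([
  [[-0.2,1,0],[0,0,0],0],
  [[-0.1,1,0],[0,0,0],0],
])

```text
clock: 13.12
eef_pos: [444.3, 226.8, 194.3]
tool_rot: [-3.142, -0.0, 1.736]
force: [1.9, -2.1, 1.1]
width: -0.2
gripper_force: 1.3
```

move_arm([
  [[-0.2,1,0],[0,0,0],0],
  [[-0.1,1,0],[0,0,0],0],
])

```text
clock: 13.38
eef_pos: [444.0, 228.8, 194.3]
tool_rot: [-3.141, 0.0, 1.736]
force: [2.6, -1.8, 1.4]
width: 0.2
gripper_force: 1.3
```

move_arm([
  [[-0.2,1,0],[0,0,0],0],
  [[-0.1,1,0],[0,0,0],0],
])

```text
clock: 13.62
eef_pos: [443.7, 230.8, 194.3]
tool_rot: [-3.141, 0.0, 1.736]
force: [2.1, -2.3, 0.9]
width: -0.2
gripper_force: 1.3
```

move_arm([
  [[-0.2,1,0],[0,0,0],0],
])

```text
clock: 13.75
eef_pos: [443.7, 231.1, 194.3]
tool_rot: [-3.141, 0.001, 1.736]
force: [2.4, -5.5, 1.7]
width: -0.1
gripper_force: 2.6
```

move_arm([
  [[-0.1,1,0],[0,0,0],0],
])

```text
clock: 13.88
eef_pos: [443.6, 231.2, 194.2]
tool_rot: [-3.141, 0.002, 1.735]
force: [2.5, -6.8, 2.2]
width: 0.1
gripper_force: 3.6
```

move_arm([
  [[-0.2,1,0],[0,0,0],0],
])

```text
clock: 14.0
eef_pos: [443.6, 231.3, 194.2]
tool_rot: [-3.141, 0.004, 1.735]
force: [3.5, -8.4, 3.0]
width: 0.3
gripper_force: 4.5
```

Both doors are shut. I'll back off, then tilt the tool about 25° so the closed fingertips lead and the gripper body stays clear of the frame, and go to the front of the plunger.

move_arm([
  [[1,-8,0],[0,0,0],0],
  [[-5,-25,0],[0,0,0],0],
  [[-5,-45,0],[0,0,0],0],
  [[-4,-45,0],[0,0,0],0],
  [[0,-45,0],[1.3,-8.2,0],0],
  [[0,-45,0],[1.3,-8.2,0],0],
  [[0,-30,0],[1.4,-8.3,0],0],
  [[0,-15,0],[0,0,0],0],
  [[0,0,0],[0,0,0],0],
])

```text
clock: 15.12
eef_pos: [423.2, -3.4, 185.3]
tool_rot: [2.888, 0.03, 1.727]
force: [0.8, 0.4, -0.2]
width: -0.1
gripper_force: 0.0
```

```bash
python3 - <<'E'
from h import *
s=status.read_state(); print({k:s[k] for k in('clock','eef_pos','tool_rot','force','qpos')})
print(Ro.from_euler('xyz',s['tool_rot']).as_matrix())
cv2.imwrite('pics/w2.png',cams.get_image('wrist'))
print(proj('wrist',[s['eef_pos'],[477,-18,154]],s))
E
```

```text
{'clock': 15.125, 'eef_pos': array([423.22,  -3.4 , 185.29]), 'tool_rot': array([2.89, 0.03, 1.73]), 'force': array([ 0.76,  0.41, -0.17]), 'qpos': array([ 0.4 ,  0.35, -0.59,  2.38,  0.82,  0.3 , -0.75])}
[[-0.16  0.96  0.25]
 [ 0.99  0.16  0.01]
 [-0.03  0.25 -0.97]]
[[253.18 247.49]
 [307.96 243.92]]
```

View pics/w2.png

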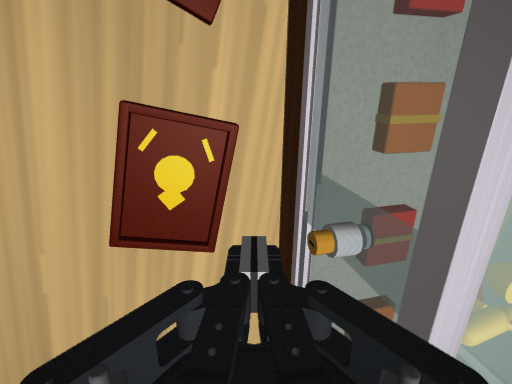

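The wrist view shows the brass face at about (313,243), where the stops predict it. The tilt reached only about 15° because a joint limit was reached, so I'll move a little closer and try for more.

move_arm([
  [[10,-8,-5],[0,0,0],0],
  [[10,-8,-5],[0,0,0],0],
  [[7,-3,0],[0.6,-4,0],0],
  [[0,0,0],[0.8,-5,0],0],
  [[0,0,0],[0,0,0],0],
])

```text
clock: 15.8
eef_pos: [447.5, -27.1, 172.9]
tool_rot: [2.804, 0.046, 1.723]
force: [-0.1, 0.6, -0.2]
width: -0.3
gripper_force: 0.0
```

```bash
python3 - <<'E'
from h import *
s=status.read_state(); print({k:s[k] for k in('clock','eef_pos','tool_rot','force','qpos')})
print(Ro.from_euler('xyz',s['tool_rot']).as_matrix())
E
```

```text
{'clock': 15.8, 'eef_pos': array([447.53, -27.12, 172.92]), 'tool_rot': array([2.8 , 0.05, 1.72]), 'force': array([-0.09,  0.59, -0.23]), 'qpos': array([ 0.49,  0.41, -0.64,  2.41,  1.4 ,  0.26, -1.26])}
[[-0.15  0.93  0.33]
 [ 0.99  0.16  0.01]
 [-0.05  0.33 -0.94]]
```

move_arm([
  [[0,3,-10],[0,0,0],0],
  [[0,2,-10],[0,0,0],0],
  [[4,0.6,0],[0,0,0],0],
  [[4,0.6,0],[0,0,0],0],
  [[3,0.5,0],[0,0,0],0],
])

```text
clock: 16.42
eef_pos: [459.7, -20.3, 154.1]
tool_rot: [2.802, 0.046, 1.721]
force: [0.2, -0.7, -0.6]
width: 0.5
gripper_force: 0.0
```

```bash
python3 - <<'E'
from h import *
s=status.read_state(); print({k:s[k] for k in('clock','eef_pos','force','qpos')})
print(Ro.from_euler('xyz',s['tool_rot']).as_matrix()[:,2])
im=cams.get_image('wrist')[140:300,180:400]
cv2.imwrite('pics/w3.png',cv2.resize(im,None,fx=3,fy=3,interpolation=cv2.INTER_CUBIC))
E
```

```text
{'clock': 16.425, 'eef_pos': array([459.7 , -20.31, 154.1 ]), 'force': array([ 0.15, -0.67, -0.63]), 'qpos': array([ 0.44,  0.47, -0.62,  2.41,  1.61,  0.29, -1.49])}
[ 0.34  0.01 -0.94]
```

View pics/w3.png

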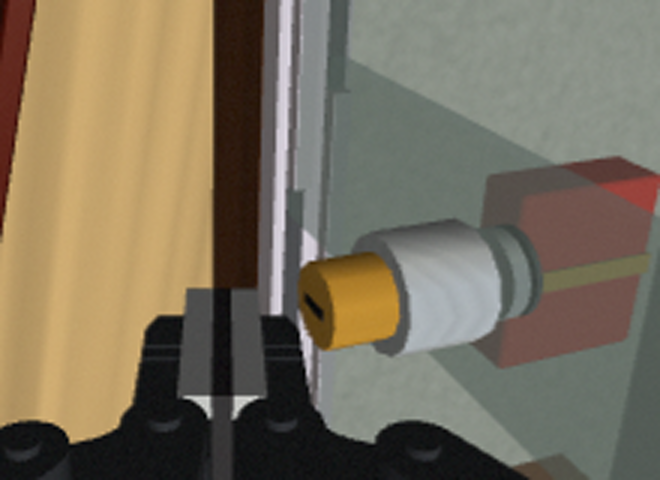

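The fingertip (crop 190–260, row about 320) faces the brass plunger (318,305) within about 3 mm sideways. Next I push slowly along the case's +x.

move_arm([
  [[3,2,0],[0,0,0],0],
  [[2,0.3,0],[0,0,0],0],
  [[1.5,0.2,0],[0,0,0],0],
  [[1,0.2,0],[0,0,0],0],
  [[1,0.1,0],[0,0,0],0],
  [[1,0.2,0],[0,0,0],0],
])

```text
clock: 17.23
eef_pos: [468.4, -17.4, 153.7]
tool_rot: [2.803, 0.046, 1.721]
force: [0.1, 0.1, 0.2]
width: -0.4
gripper_force: 0.0
```

move_arm([
  [[1,0.2,0],[0,0,0],0],
  [[1,0.1,0],[0,0,0],0],
  [[1,0.2,0],[0,0,0],0],
])

```text
clock: 17.6
eef_pos: [471.4, -16.8, 153.7]
tool_rot: [2.803, 0.046, 1.721]
force: [-0.5, -0.1, -0.2]
width: -0.0
gripper_force: 0.0
```

move_arm([
  [[1,0.2,0],[0,0,0],0],
  [[1,0.1,0],[0,0,0],0],
  [[1,0.2,0],[0,0,0],0],
])

```text
clock: 17.98
eef_pos: [473.5, -16.5, 153.4]
tool_rot: [2.804, 0.046, 1.721]
force: [-4.2, -0.4, 3.6]
width: -0.2
gripper_force: 2.2
```

Contact. The plunger has 10 mm to go.

move_arm([
  [[1,0.2,0],[0,0,0],0],
  [[1,0.1,0],[0,0,0],0],
  [[1,0.2,0],[0,0,0],0],
  [[1,0.2,0],[0,0,0],0],
  [[1,0.1,0],[0,0,0],0],
])

```text
clock: 18.6
eef_pos: [479.3, -15.5, 153.6]
tool_rot: [2.803, 0.046, 1.721]
force: [-4.0, -0.6, 0.5]
width: 0.1
gripper_force: 1.9
```

move_arm([
  [[1,0.2,0],[0,0,0],0],
  [[1,0.1,0],[0,0,0],0],
])

```text
clock: 18.85
eef_pos: [481.3, -15.2, 153.6]
tool_rot: [2.803, 0.046, 1.721]
force: [-4.5, -0.4, 0.7]
width: 0.3
gripper_force: 2.1
```

move_arm([
  [[1,0.2,0],[0,0,0],0],
])

```text
clock: 18.98
eef_pos: [482.3, -15.0, 153.6]
tool_rot: [2.803, 0.046, 1.721]
force: [-3.9, 0.3, 0.4]
width: 0.4
gripper_force: 2.0
```

move_arm([
  [[1,0.1,0],[0,0,0],0],
])

```text
clock: 19.1
eef_pos: [483.0, -14.9, 153.5]
tool_rot: [2.803, 0.046, 1.721]
force: [-6.5, -0.7, 3.6]
width: -0.0
gripper_force: 3.4
```

move_arm([
  [[1,0.2,0],[0,0,0],0],
])

```text
clock: 19.23
eef_pos: [483.2, -14.9, 153.3]
tool_rot: [2.804, 0.046, 1.721]
force: [-9.9, -0.9, 7.3]
width: -0.2
gripper_force: 5.3
```

move_arm([
  [[0.5,0,0],[0,0,0],0],
])

```text
clock: 19.35
eef_pos: [483.2, -15.0, 153.3]
tool_rot: [2.805, 0.046, 1.721]
force: [-11.0, -1.2, 8.8]
width: -0.3
gripper_force: 5.7
```

The plunger is against its stop. I'll back off along -x, rise and check.

move_arm([
  [[-4,-0.6,0],[0,0,0],0],
  [[-15,-2.4,0],[0,0,0],0],
  [[-15,-2.4,5],[0,0,0],0],
  [[0,0,30],[0,0,0],0],
  [[0,0,40],[-1.3,8,0],0],
  [[-10,-20,40],[-1.6,10,0],0],
  [[-20,-50,20],[0,0,0],0],
  [[-20,-55,0],[0,0,0],0],
  [[-20,-55,0],[0,0,0],0],
  [[-10,-55,0],[0,0,0],0],
])

```text
clock: 20.6
eef_pos: [389.1, -276.2, 235.1]
tool_rot: [2.925, 0.13, 1.695]
force: [2.0, 0.2, -0.0]
width: 0.0
gripper_force: 0.0
```

move_arm([
  [[0,-55,0],[0,0,0],0],
  [[0,-55,0],[0,0,0],0],
  [[0,-50,0],[0,0,0],0],
  [[0,-25,0],[0,0,0],0],
  [[0,0,0],[0,0,0],0],
])

```text
clock: 21.22
eef_pos: [389.4, -461.4, 234.3]
tool_rot: [2.925, 0.128, 1.691]
force: [0.1, 0.8, -0.1]
width: -0.0
gripper_force: 0.0
```

```bash
python3 - <<'E'
from h import *
s=status.read_state(); print({k:s[k] for k in('clock','eef_pos','force')})
im=cams.get_image('top')[170:290,125:400]
cv2.imwrite('pics/t2.png',cv2.resize(im,None,fx=2.9,fy=2.9,interpolation=cv2.INTER_CUBIC)[:, :800])
E
```

```text
{'clock': 21.225, 'eef_pos': array([ 389.37, -461.39,  234.32]), 'force': array([ 0.05,  0.84, -0.13])}
```

View pics/t2.png

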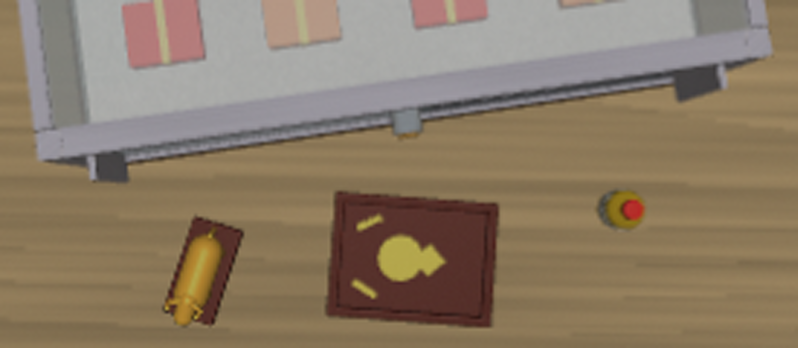

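The crop shows both fins at the outer ends, (95,170) and (720,78), and the housing centred at (406,122) with only a sliver of brass left. The ox, plaque and glue have not moved.

```bash
python3 -c "from cell import ctrl; print(ctrl.finish_job())"
```

```text
the job is handed in; nothing more can be done
None
```

Both glass doors are shut against their jambs and the lock plunger is pushed in to its stop. The ox, plaque and glue bottle are where they stood, and the job was handed in at about 21 s, with wrist-force readings no higher than about 14 N.

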